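# Tip the sorted control knobs into a stock tub

## Task

Empty the tipping tray: set the empty cream tub lengthways under the spout, pushed up to the front edge of the blue stand. Then press one of the orange thumb bars slowly down until the tray bears on its rubber stop, keep it there with light pressure until all four guitar knobs have slid out into the tub, and ease the tray back to level under your fingers without letting it drop. Leave the other things on the bench alone.

Things in the scene. Friction and masses are not known exactly. Their poses are not given: they have to be found in the camera images.
- stand: Blue steel stand fixed to the bench: base plate 228 x 150 x 8 mm, two cheeks 148 mm high with the tray's pivot bolts at x = 0, y = -67 and +67 mm. Origin on the bench straight below the middle of the pivot axis; x level in the pouring direction, y to its left, z up. The base plate's front edge is at x = +58 mm.
- tray: Aluminium tray, 0.44 to 0.69 kg. Origin mid pivot axis, 135 mm above the bench; x along the floor to the spout (level at rest; tipping is positive turning about y), y the pivot axis, z up. Floor top z = +4 mm, back at x = -170 mm. Back-heavy: 2 to 6 N on a thumb bar tips it; let go, it drops back hard (never faster than 3 rad/s). Knobs slide at 0.2 to 0.45 rad. Thin sheet: never press with over 15 N.
- spout (a point): Middle of the spout's lip, on its floor: x = +102, y = 0, z = +4 mm of the tray, axes the tray's. The tray is 110 mm wide between 24 mm high walls, which close in from x = +50 to +95 mm to this spout, 52 mm wide.
- stop (a point): Place of the rubber stop, a black dome 22 mm wide on a stud under the tray: x = +38, y = 0, z = 105 mm of the stand. The stud was screwed up or down by the last user (not measured): the tray first touches at a tilt of 0.50 to 0.74 rad. Then the dome gives: the thumb bar needs about 4 N more per mm. The tray bears on the stop when 2 N or more rest on it (about 1.5 N extra at the bar).
- bar_left (a point): Centre of the orange thumb bar on the tray's left front corner: a smooth round bar 14 mm thick, 36 mm long along y, lying on the corner tab; centre x = +70, y = +78, z = +10 mm of the tray, axes the tray's. The spout wall beside it (24 mm high) stands 35 mm from this point. Pressed from above with closed fingertips, which slide over it as it swings down and back.
- bar_right (a point): The same thumb bar on the right front corner: x = +70, y = -78, z = +10 mm of the tray. Either bar may be used.
- tub_center (a point): Centre (half-way up) of the empty cream tub, a loose open box 120 (its x) x 66 (its y) x 45 mm (z, up), walls 2.5 mm, 0.11 kg; this point is 22.5 mm above the bench. Gripped across the 66 mm width. Pushed up to the stand under the spout, its centre is at x = +118, y = 0 mm of the stand, its x along the stand's x, either way round.
- knob1_center (a point): Centre of a loose guitar control knob, black, 18 mm wide, 15 mm high, 22 g, standing at the start on the floor of the tray. Axes are the knob's own, z along its shaft.
- knob2_center (a point): Centre of a loose guitar control knob, gold, 18 mm wide, 15 mm high, 22 g, standing at the start on the floor of the tray. Axes are the knob's own, z along its shaft.
- knob3_center (a point): Centre of a loose guitar control knob, black, 18 mm wide, 15 mm high, 22 g, standing at the start on the floor of the tray. Axes are the knob's own, z along its shaft.
- knob4_center (a point): Centre of a loose guitar control knob, gold, 18 mm wide, 15 mm high, 22 g, standing at the start on the floor of the tray. Axes are the knob's own, z along its shaft.
- full_tub: Bystander: dark grey tub of the same size, full of machine heads, on the bench. Origin under its centre. Leave it.
- oil_bottle: Bystander: amber bottle, 42 mm wide, 125 mm high, upright on the bench. Origin under its centre. Leave it.
- screwdriver: Bystander: screwdriver with orange handle, 200 mm long, lying on the bench. Origin under its middle. Leave it.
Things that resemble listed ones, but are neither listed nor needed, are in the scene too. What is meant by the part that bears tub_center is not red, and is the smaller of those in its own colour.

How it is judged:
On the way, in this order (a step that is already met when the one before it is completed fails the run):
1. the tub is let go lengthways under the spout (centre 108-135 mm ahead of the pivot, 12 mm sideways, 0.15 rad), the tray still level with the knobs in it (x of tub_center in the frame of stand between 0.108 and 0.135 m and y of tub_center in the frame of stand between -0.012 and 0.012 m and z of tub_center in the frame of stand between 0.015 and 0.028 m and angle between the x axis of tub_center and the x axis of stand, either way round below 0.15 rad and angle between tub_center's own z axis and vertical below 0.05 rad and angle between tray's own z axis and vertical below 0.03 rad and x of knob1_center in the frame of tray between -0.17 and 0.102 m and z of each of knob1_center, knob2_center, knob3_center, knob4_center in the frame of tray above 0 m and x of knob2_center in the frame of tray between -0.17 and 0.102 m and x of knob3_center in the frame of tray between -0.17 and 0.102 m and x of knob4_center in the frame of tray between -0.17 and 0.102 m and contact force between the fingers and tub below 0.05 N), for 0.2 s.
2. the tray bears on its rubber stop (2 N or more on it) while all four knobs are in the tub (contact force between tray and stand above 2 N and x of knob1_center in the frame of tub_center between -0.0575 and 0.0575 m and y of knob1_center in the frame of tub_center between -0.0305 and 0.0305 m and z of knob1_center in the frame of tub_center between -0.022 and 0.022 m and x of knob2_center in the frame of tub_center between -0.0575 and 0.0575 m and y of knob2_center in the frame of tub_center between -0.0305 and 0.0305 m and z of knob2_center in the frame of tub_center between -0.022 and 0.022 m and x of knob3_center in the frame of tub_center between -0.0575 and 0.0575 m and y of knob3_center in the frame of tub_center between -0.0305 and 0.0305 m and z of knob3_center in the frame of tub_center between -0.022 and 0.022 m and x of knob4_center in the frame of tub_center between -0.0575 and 0.0575 m and y of knob4_center in the frame of tub_center between -0.0305 and 0.0305 m and z of knob4_center in the frame of tub_center between -0.022 and 0.022 m), for 0.3 s.
At the end, for the whole second after the job is handed in: All four knobs lie at rest in the cream tub, which stands upright on the bench under the spout (centre 108 to 135 mm ahead of the pivot, within 12 mm of the middle line, lengthways within 0.15 rad), and the tray is back level (within 0.03 rad) and still (x of knob1_center in the frame of tub_center between -0.0575 and 0.0575 m and y of knob1_center in the frame of tub_center between -0.0305 and 0.0305 m and z of knob1_center in the frame of tub_center between -0.022 and 0.022 m and x of knob2_center in the frame of tub_center between -0.0575 and 0.0575 m and y of knob2_center in the frame of tub_center between -0.0305 and 0.0305 m and z of knob2_center in the frame of tub_center between -0.022 and 0.022 m and x of knob3_center in the frame of tub_center between -0.0575 and 0.0575 m and y of knob3_center in the frame of tub_center between -0.0305 and 0.0305 m and z of knob3_center in the frame of tub_center between -0.022 and 0.022 m and x of knob4_center in the frame of tub_center between -0.0575 and 0.0575 m and y of knob4_center in the frame of tub_center between -0.0305 and 0.0305 m and z of knob4_center in the frame of tub_center between -0.022 and 0.022 m and x of tub_center in the frame of stand between 0.108 and 0.135 m and y of tub_center in the frame of stand between -0.012 and 0.012 m and z of tub_center in the frame of stand between 0.015 and 0.028 m and angle between the x axis of tub_center and the x axis of stand, either way round below 0.15 rad and angle between tub_center's own z axis and vertical below 0.05 rad and angle between tray's own z axis and vertical below 0.03 rad and angular speed of tray below 0.05 rad/s and linear speed of each of knob1, knob2, knob3, knob4 below 0.02 m/s); the robot touches nothing.
It fails at once if the tray is pressed with more than 15 N (contact force between any of the fingers, the arm and tray above 15 N).
It fails at once if the tray turns faster than 3 rad/s (dropped or jerked) (angular speed of tray above 3 rad/s).
It fails at once if a bystander is moved more than 15 mm (distance of any of full_tub, oil_bottle, screwdriver from where it was at the start of the episode above 0.015 m).
It also fails if it takes over 72 s, if anything falls off the work surface, if the arm or the gripper's body presses on something with over 40 N, if the wrist force passes 120 N, or if a joint passes its speed limit or range.

## Robot

A 7-joint arm with a two-finger parallel gripper is mounted at the origin on the work surface. World frame = base frame: x ahead of the robot, y to its left, z up, the work surface at z = 0. Lengths are in m, angles in rad, forces in N, time in s.
With the tool pointing down it reaches from about 0.425 to 0.8 m from the base axis. Payload 8.3 kg.
Tool frame: the origin (TCP) lies midway between the tips of the shut fingers; the grasp point (between the pads) lies 19 mm behind it; x points along the fingers, z is the direction in which the jaws open and shut, and the axes are right-handed (so a half turn about x gives the same grasp; the last joint's range is limited). The gripper opens to 85 mm and grips with 20 to 120 N. Pads are 22 mm wide; open, the fingers measure 114 mm over their backs; the gripper's body (76 mm by 85 mm) begins 54 mm behind the grasp point. The pads swing forward as they close: fully open they stand 13 mm farther back than shut.
Start: joints at [1.172, 0.383, 0.016, 1.37, -0.006, 1.388, -0.046], TCP at [0.206, -0.59, 0.231] pointing down, gripper open.
Joint ranges: [-2.95, 2.95], [-0.25, 2.06], [-1.52, 1.56], [0.18, 2.33], [-1.44, 4.58], [0.02, 2.06], [-3.01, 3.01]. Speed limits (rad/s): [2.39, 2.39, 3.01, 3.01, 3.14, 3.14, 3.14].

## Interface

Orientations are given as a unit quaternion [x, y, z, w].
In Python, from rig import arm gives the robot as it stands.
- The arm moves only by the tool step_arm, never from a script. Its argument "steps" is a list of rows, each a list of 7 numbers: the shift along the world's x, y, z in mm, then the turn, a rotation vector about the world's x, y, z in rad, then the opening, from -1 (shut) to 1 (fully open). In form: [[x, y, z, wx, wy, wz, hand], ...]. A call has 1 to 12 rows; each row shifts and turns the commanded pose from where the row before left it; what a row does not reach is not made up. A row lasts 1/12 s, in which the tool goes at most 41.7 mm and 7.16 degrees, less where a joint would pass 70% of its speed; a pose out of reach is approached as far as the arm can. A call with a gripper value outside its range is refused whole. The fingers move at their own pace and stop on an object; the grip force is fixed at half the most. Time passes only in rows, so rows that do not move let the fingers close. It gives the time, the measured TCP pose, the force and the opening at its end, in the units of the state.
- arm.state(): the state, without advancing time (a new reading comes with each control period).
- arm.grab_frame(name): name is "side" or "top"; returns a dict with "img" (480x640x3 uint8, blue, green, red), "mtx" (3x3 intrinsics, pixels), "world_to_cam" (4x4, takes a point from world to camera coordinates). Camera axes: x right, y down, z forward; pixel columns grow to the right and rows downward; lengths in m; the calibration is good to about 2 mm. A picture is of the moment at which its call begins. There is no depth.
- arm.sign_off(): hands the job in, once; it reports no verdict.
The state is a dict: "time_s": time; "joints": joint angles; "joint_vel": joint speeds; "joint_efforts": joint torques, N m; "tcp_pos": TCP position; "eef_rot": TCP orientation; "force": force on the tool from outside, world axes, zero at the start; "moment": the same for the moment, N m; "finger_gap": finger opening in m.
Only numpy, scipy, OpenCV 4.12 (cv2) and the standard library are available. Lean on these libraries where they do the work, as an engineer would, in place of code of your own. Each camera call takes 0.05 s, during which the arm holds its last target.

## Working session

There is one attempt and no reset: what is moved stays moved. The work goes in short steps, Python scripts to look and compute and a tool call to move; the robot and the scene stay as the last step left them, time stands still between calls to the robot, and variables do not carry over. Pictures are saved under pics/ and viewed, and the job is handed in when it is done.

Besides the shell and the picture viewer there is one more tool, called after ">>>" as name([rows], argument=value, ...), one row to a line, values as JSON. step_arm: Moves the arm, as the interface text tells. Its arguments: {"type":"object","properties":{"steps":{"type":"array","items":{"type":"array","items":{"type":"number"}}}},"required":["steps"]}

```bash
ls; mkdir -p pics; cat > h.py <<'E'
from rig import arm
import numpy as np, cv2
def ray(f,u,v):
    K=f["mtx"];T=np.array(f["world_to_cam"]);R=T[:3,:3];c=-R.T@T[:3,3]
    d=R.T@np.linalg.inv(K)@np.array([u,v,1.0]);return c,d
def onz(f,u,v,z):
    c,d=ray(f,u,v);return c+d*(z-c[2])/d[2]
def proj(f,p):
    T=np.array(f["world_to_cam"]);q=f["mtx"]@(T[:3,:3]@np.array(p)+T[:3,3]);return q[:2]/q[2]
E
python3 - <<'E'
from h import *
for n in("side","top"):
    f=arm.grab_frame(n);cv2.imwrite(f"pics/{n}0.png",f["img"]);c,_=ray(f,0,0);print(n,c,f["mtx"][0,0])
print(arm.state())
E
```

```text
pics
side [0.35201533 0.73321299 1.12865407] 624.2790887755192
top [ 0.26259003 -0.15577229  1.4483907 ] 497.14828266409876
{'time_s': 0.1, 'joints': array([ 1.17207695,  0.38416508,  0.0163398 ,  1.37102295, -0.00630461,
        1.38821165, -0.04651021]), 'joint_vel': array([ 1.44247849e-07,  7.27869255e-04, -7.11956367e-04, -4.05983412e-03,
        4.37081616e-04,  6.16811480e-05,  1.08807459e-03]), 'joint_efforts': array([ 4.15574279e-03, -6.29127216e+01,  8.48151650e-01, -3.72759640e+01,
        1.68145745e-02,  1.03897104e-02,  4.46753700e-05]), 'tcp_pos': array([ 0.20587386, -0.58964524,  0.23038356]), 'eef_rot': array([ 0.40974029,  0.5770548 , -0.40902473,  0.57603769]), 'force': array([ 1.00951013, -0.89487835, -0.90860033]), 'moment': array([0.00337783, 0.00862515, 0.04110853]), 'finger_gap': 0.08556251844336578}
```

View pics/side0.png

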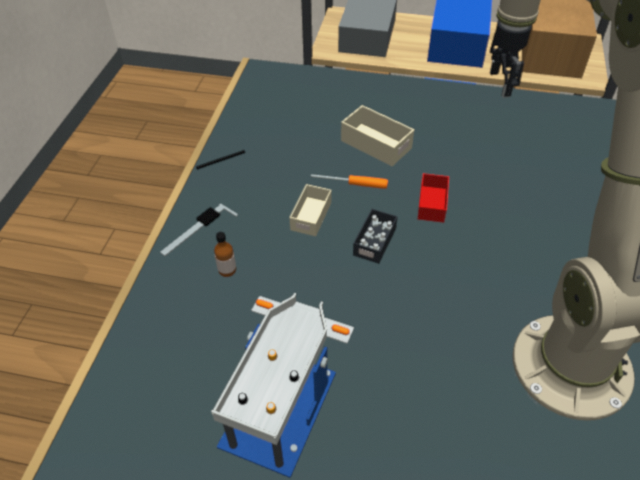

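View pics/top0.png

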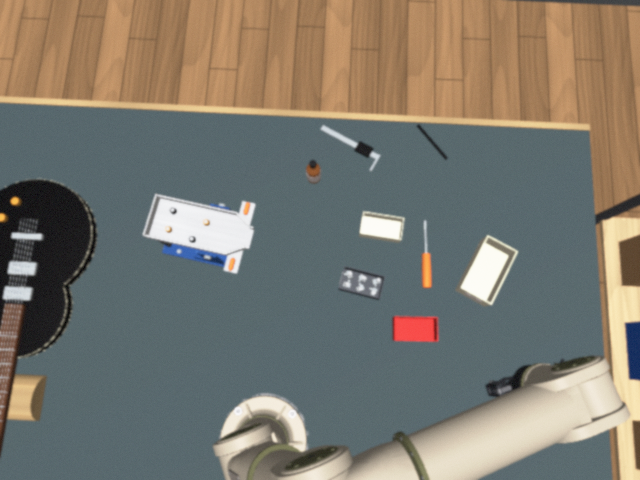

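Candidates for the tub are the small cream one at top (382,226), the large cream one at (488,270) and the red one at (415,328). The small cream tub fits: it isn't red and is the smaller of the two cream ones. I'll measure next.

```bash
python3 - <<'E'
from h import *
F={n:arm.grab_frame(n) for n in("side","top")}
def blobs(f,lo,hi,amin,name,box):
    hsv=cv2.cvtColor(f["img"],cv2.COLOR_BGR2HSV);m=cv2.inRange(hsv,lo,hi)
    mm=np.zeros_like(m);x0,y0,x1,y1=box;mm[y0:y1,x0:x1]=m[y0:y1,x0:x1]
    n,l,s,c=cv2.connectedComponentsWithStats(mm)
    for i in range(1,n):
        if s[i,4]>=amin:
            r=cv2.minAreaRect(np.argwhere(l==i)[:,::-1].astype(np.float32));print(name,c[i].round(1),s[i,4],np.round(r[0],1),np.round(r[1],1),round(r[2],1))
blobs(F["top"],(5,150,120),(18,255,255),10,"top or",(140,180,440,300))
blobs(F["side"],(5,150,120),(18,255,255),10,"side or",(200,160,400,420))
blobs(F["top"],(12,15,100),(40,120,255),30,"top cream",(340,200,420,250))
blobs(F["side"],(10,15,90),(40,120,255),30,"side cream",(280,175,345,245))
blobs(F["top"],(105,120,60),(125,255,255),10,"top blue",(140,180,260,290))
a=F["top"]["img"];cv2.imwrite("pics/c1.png",cv2.resize(a[180:290,130:270],None,fx=5,fy=5,interpolation=cv2.INTER_CUBIC))
cv2.imwrite("pics/c2.png",cv2.resize(a[195:260,345:425],None,fx=8,fy=8,interpolation=cv2.INTER_CUBIC))
b=F["side"]["img"];cv2.imwrite("pics/c3.png",cv2.resize(b[280:480,200:370],None,fx=3,fy=3,interpolation=cv2.INTER_CUBIC))
E
```

```text
top or [246.4 208.1] 24 [246.4 208.5] [2.4 9.5] 14.0
top or [426.2 270.5] 268 [426.  270.5] [33.  8.] 90.0
top or [231.4 263.7] 24 [231.4 263.6] [2.4 9.2] 14.0
side or [368.1 181. ] 352 [367.9 180.9] [38.7  9.3] 7.1
side or [223.1 250.5] 78 [223.  250.5] [ 7. 12.] 90.0
side or [263.6 303.6] 85 [263.8 303.8] [16.4  5.4] 18.4
side or [340.  329.1] 92 [340.1 329.2] [16.8  5.4] 18.4
side or [273.3 356.6] 12 [273.  356.5] [5. 4.] 90.0
top cream [383.3 225.8] 438 [381.3 226.7] [42.8 25.6] 8.5
side cream [310.1 209.5] 1481 [310.1 209.1] [31.7 52.3] 24.8
top blue [214.  204.7] 11 [214.1 204.7] [6.3 1.4] 11.3
top blue [194.2 254.5] 603 [193.6 254.3] [63. 11.] 12.7
```

View pics/c1.png

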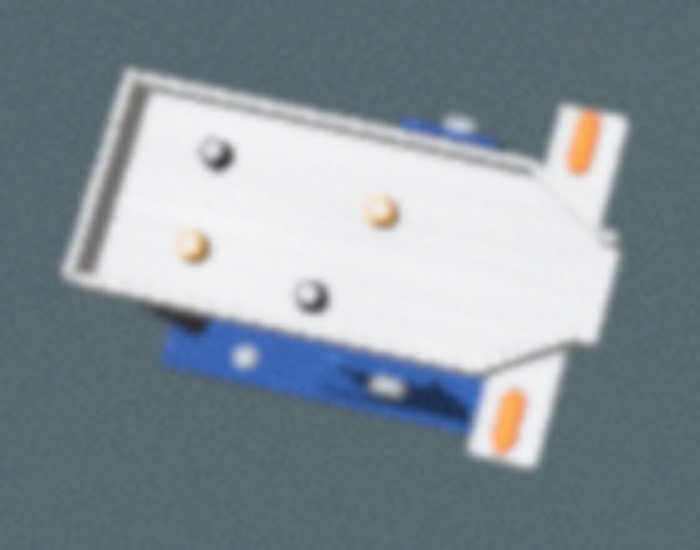

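View pics/c2.png

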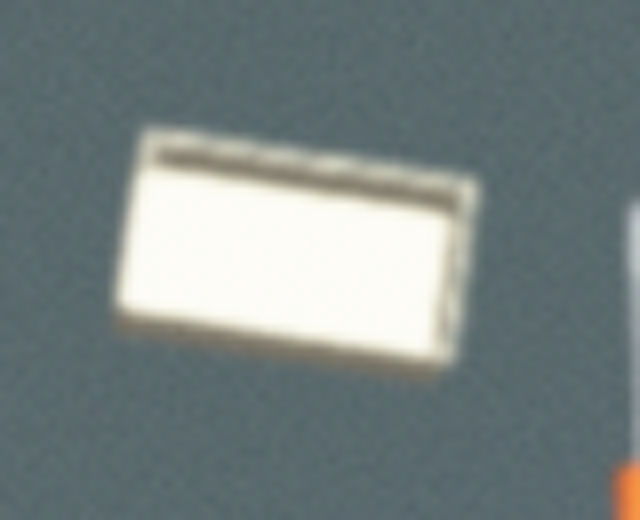

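View pics/c3.png

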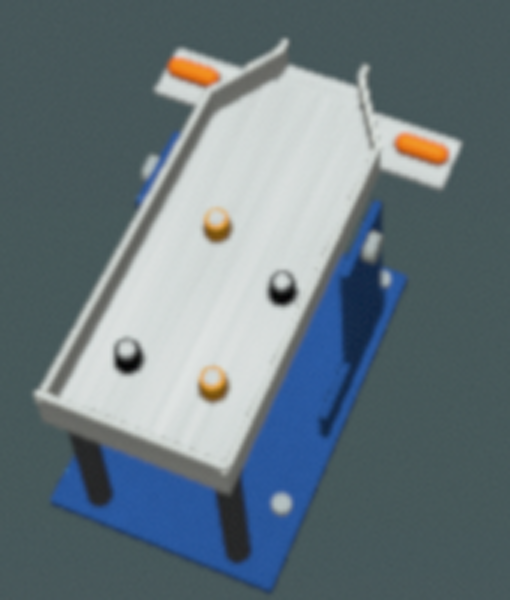

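The enlarged crop c2 confirms the small cream tub. It is empty, with rim corners at about crop (145,130), (480,180), (450,365) and (118,315). The bars are at top (246.4,208.1) and (231.4,263.7), and the spout points to image right.

```bash
python3 - <<'E'
from h import *
F={n:arm.grab_frame(n) for n in("side","top")};t=F["top"];s=F["side"]
def tri(pt,ps):
    A=[];b=[]
    for f,p in((t,pt),(s,ps)):
        c,d=ray(f,*p);d/=np.linalg.norm(d);P=np.eye(3)-np.outer(d,d);A.append(P);b.append(P@c)
    A=np.vstack(A);b=np.hstack(b);x=np.linalg.lstsq(A,b,rcond=None)[0];return x,np.linalg.norm(A@x-b)
L,_=tri((246.4,208.1),(263.6,303.6)),0
R=tri((231.4,263.7),(340,329.1));print("tri",L,R)
l=onz(t,246.4,208.1,.149);r=onz(t,231.4,263.7,.149);print(l,r,np.linalg.norm(l-r))
l2=onz(s,263.6,303.6,.147);r2=onz(s,340,329.1,.147);print("side",l2,r2,np.linalg.norm(l2-r2))
for nm,a,b in(("top",l,r),("side",l2,r2)):
    y=(a-b)[:2];y/=np.linalg.norm(y);x=np.array([y[1],-y[0]]);m=((a+b)/2)[:2];o=m-.07*x
    print(nm,"pivot",o,"xdir",x,np.arctan2(x[1],x[0]),"tub goal",o+.118*x)
cs=[(345+(a+.5)/8-.5,195+(b+.5)/8-.5) for a,b in((145,130),(480,180),(450,365),(118,315))]
P=np.array([onz(t,*c,.045) for c in cs]);print(P.round(4));print([np.linalg.norm(P[i]-P[i-1]).round(4) for i in range(4)],P.mean(0))
# side view of tub: mask extremes
hsv=cv2.cvtColor(s["img"],cv2.COLOR_BGR2HSV);m=cv2.inRange(hsv,(10,15,90),(40,120,255));m[:175]=0;m[245:]=0;m[:,:280]=0;m[:,345:]=0
cv2.imwrite("pics/c4.png",cv2.resize(s["img"][175:250,275:350],None,fx=8,fy=8,interpolation=cv2.INTER_CUBIC))
# stand base corners in side: crop c3 /3
for u,v in((52,500),(270,590),(405,278)):
    print("base",onz(s,200+(u+.5)/3-.5,280+(v+.5)/3-.5,.008))
E
```

```text
tri (array([0.61220404, 0.07569077, 0.14819214]), np.float64(0.0021277875467372825)) (array([0.45812777, 0.10247364, 0.14804523]), np.float64(0.001699576193251906))
[0.61043023 0.07547905 0.149     ] [0.45677136 0.10230742 0.149     ] 0.15598336061224863
side [0.61407956 0.07462884 0.147     ] [0.45944924 0.10163759 0.147     ] 0.15697135719727207
top pivot [0.54564045 0.15785008] xdir [-0.17199509 -0.98509781] -1.7436509114643646 tub goal [0.52534503 0.04160854]
side pivot [0.54880872 0.15708925] xdir [-0.17206167 -0.98508618] -1.7437184951162406 tub goal [0.52850544 0.04084908]
[[ 0.6472 -0.2458  0.045 ]
 [ 0.6345 -0.3683  0.045 ]
 [ 0.5651 -0.3587  0.045 ]
 [ 0.5776 -0.2384  0.045 ]]
[np.float64(0.07), np.float64(0.1232), np.float64(0.0701), np.float64(0.1209)] [ 0.60610841 -0.30279852  0.045     ]
base [0.6493552  0.31077873 0.008     ]
base [0.50410543 0.33680475 0.008     ]
base [0.46576637 0.11531995 0.008     ]
```

View pics/c4.png

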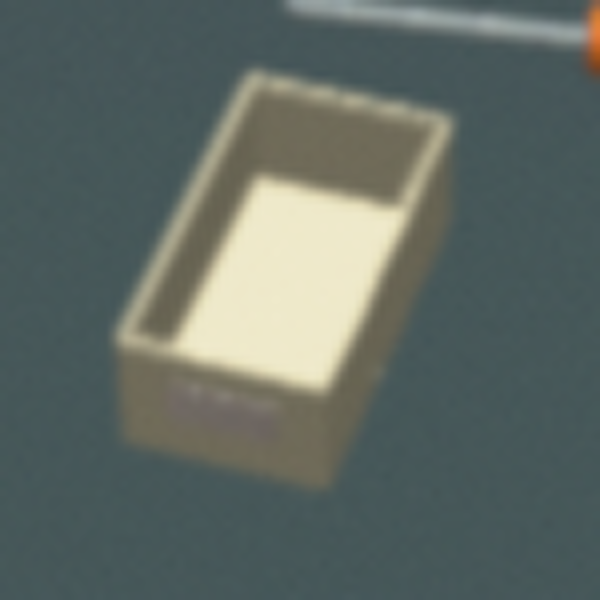

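```bash
python3 - <<'E'
from h import *
from scipy.spatial.transform import Rotation as Ro
s=arm.grab_frame("side")
cs=[(275+(a+.5)/8-.5,175+(b+.5)/8-.5) for a,b in((252,73),(452,118),(330,392),(118,340))]
P=np.array([onz(s,*c,.045) for c in cs]);print(P.round(4),[np.linalg.norm(P[i]-P[i-1]).round(4) for i in range(4)],P.mean(0))
for i,j in((3,0),(2,1)):
    d=P[j]-P[i];print("yaw",np.arctan2(d[1],d[0]))
M=Ro.from_quat(arm.state()["eef_rot"]).as_matrix();print(M.round(3));print("jaw yaw",np.arctan2(M[1,2],M[0,2]))
E
```

```text
[[ 0.6352 -0.3699  0.045 ]
 [ 0.5698 -0.3626  0.045 ]
 [ 0.5822 -0.2418  0.045 ]
 [ 0.6487 -0.2498  0.045 ]] [np.float64(0.1209), np.float64(0.0658), np.float64(0.1214), np.float64(0.067)] [ 0.60897985 -0.30600025  0.045     ]
yaw -1.6822428941386354
yaw -1.6728379387077559
[[-0.     0.944  0.33 ]
 [ 0.     0.33  -0.944]
 [-1.     0.    -0.   ]]
jaw yaw -1.2349490911855519
```

Both views agree on the tub, at about (0.608,-0.304) with yaw -1.676. The pivot is at about (0.547,0.1575) with the pouring direction at -1.744 rad. I'll grip the tub near its outer end so the gripper body clears the spout.

>>> step_arm([
  [33, 20, -6, 0, 0, 0.094, 1],
  [33, 20, -6, 0, 0, 0.094, 1],
  [33, 20, -6, 0, 0, 0.094, 1],
  [33, 20, -6, 0, 0, 0.094, 1],
  [33, 20, -6, 0, 0, 0.094, 1],
  [33, 20, -6, 0, 0, 0.094, 1],
  [33, 20, -6, 0, 0, 0.094, 1],
  [33, 20, -6, 0, 0, 0.094, 1],
  [33, 20, -6, 0, 0, 0.094, 1],
  [33, 20, -6, 0, 0, 0.094, 1],
  [33, 20, -6, 0, 0, 0.094, 1],
  [33, 20, -6, 0, 0, 0.094, 1],
])

```text
time_s: 1.35
tcp_pos: [0.6033, -0.3491, 0.1591]
eef_rot: [0.036, 0.706, -0.036, 0.706]
force: [0.2, -1.0, -0.8]
finger_gap: 0.0856
```

>>> step_arm([
  [0, 0, -30, 0, 0, 0, 1],
  [0, 0, -30, 0, 0, 0, 1],
  [0, 0, -30, 0, 0, 0, 1],
  [0, 0, -20, 0, 0, 0, 1],
  [0, 0, -12, 0, 0, 0, 1],
  [0, 0, 0, 0, 0, 0, 1],
])

```text
time_s: 1.85
tcp_pos: [0.6001, -0.3492, 0.0337]
eef_rot: [0.039, 0.708, -0.037, 0.704]
force: [-0.9, -0.0, -1.2]
finger_gap: 0.0852
```

```bash
python3 - <<'E'
from h import *
print(arm.state()["force"],arm.state()["tcp_pos"])
f=arm.grab_frame("side");cv2.imwrite("pics/s1.png",cv2.resize(f["img"][120:270,250:400],None,fx=4,fy=4,interpolation=cv2.INTER_CUBIC))
E
```

```text
[-0.87046746 -0.02899102 -1.24319133] [ 0.60007996 -0.34923914  0.03372976]
```

View pics/s1.png

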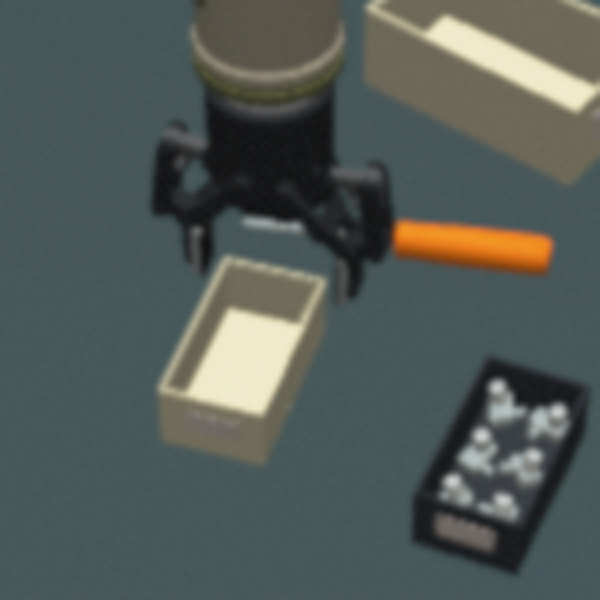

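The fingers straddle the far end of the tub with the gap centred (crop 200 to 345, tub 222 to 325). The screwdriver is clear. Going lower.

>>> step_arm([
  [2, 0, -9, 0, 0, 0, 1],
  [1, 0, -9, 0, 0, 0, 1],
  [0, 0, -8, 0, 0, 0, 1],
  [0, 0, 0, 0, 0, 0, 1],
  [0, 0, 0, 0, 0, 0, 1],
])

```text
time_s: 2.32
tcp_pos: [0.6046, -0.3499, 0.0108]
eef_rot: [0.038, 0.706, -0.038, 0.706]
force: [0.5, 0.3, -0.1]
finger_gap: 0.0853
```

>>> step_arm([
  [0, 0, -4, 0, 0, 0, 1],
  [0, 0, 0, 0, 0, 0, 0],
  [0, 0, 0, 0, 0, 0, -0.5],
  [0, 0, 0, 0, 0, 0, -1],
  [0, 0, 0, 0, 0, 0, -1],
  [0, 0, 0, 0, 0, 0, -1],
  [0, 0, 0, 0, 0, 0, -1],
  [0, 0, 0, 0, 0, 0, -1],
])

```text
time_s: 2.98
tcp_pos: [0.6052, -0.3502, 0.0076]
eef_rot: [0.038, 0.706, -0.038, 0.706]
force: [-0.3, -0.4, 2.8]
finger_gap: 0.0655
```

Gripped, gap 65.5 mm. Lifting and carrying to the approach point ahead of the spout.

>>> step_arm([
  [0, 0, 20, 0, 0, 0, -1],
  [0, 0, 30, 0, 0, 0, -1],
  [0, 0, 30, 0, 0, 0, -1],
  [0, 0, 20, 0, 0, 0, -1],
  [-12, 25, 0, 0, 0, -0.008, -1],
  [-14, 29, 0, 0, 0, -0.01, -1],
  [-14, 29, 0, 0, 0, -0.01, -1],
  [-14, 29, 0, 0, 0, -0.01, -1],
  [-14, 29, 0, 0, 0, -0.01, -1],
  [-14, 29, 0, 0, 0, -0.01, -1],
  [-14, 29, 0, 0, 0, -0.01, -1],
  [-12, 24, 0, 0, 0, 0, -1],
])

```text
time_s: 3.98
tcp_pos: [0.4957, -0.1247, 0.107]
eef_rot: [0.062, 0.705, -0.061, 0.704]
force: [0.9, 0.7, -0.6]
finger_gap: 0.0652
```

>>> step_arm([
  [0, 0, 0, 0, 0, 0, -1],
  [0, 0, -20, 0, 0, 0, -1],
  [0, 0, -25, 0, 0, 0, -1],
  [0, 0, -25, 0, 0, 0, -1],
  [0, 0, -18, 0, 0, 0, -1],
  [0, 0, 0, 0, 0, 0, -1],
  [0, 0, 0, 0, 0, 0, -1],
])

```text
time_s: 4.57
tcp_pos: [0.4962, -0.1269, 0.0187]
eef_rot: [0.062, 0.705, -0.061, 0.704]
force: [1.0, -0.3, -1.3]
finger_gap: 0.0651
```

```bash
python3 - <<'E'
from h import *
from scipy.spatial.transform import Rotation as Ro
M=Ro.from_quat(arm.state()["eef_rot"]).as_matrix();print("jaw yaw",np.arctan2(M[1,2],M[0,2]),arm.state()["tcp_pos"])
for n in("side","top"):
    f=arm.grab_frame(n);cv2.imwrite(f"pics/{n}2.png",f["img"])
E
```

```text
jaw yaw -0.1747963722436668 [ 0.49620003 -0.12687144  0.01866895]
```

View pics/side2.png

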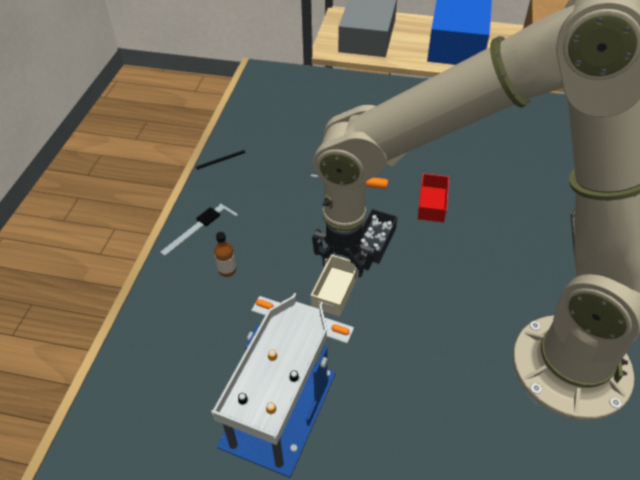

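View pics/top2.png

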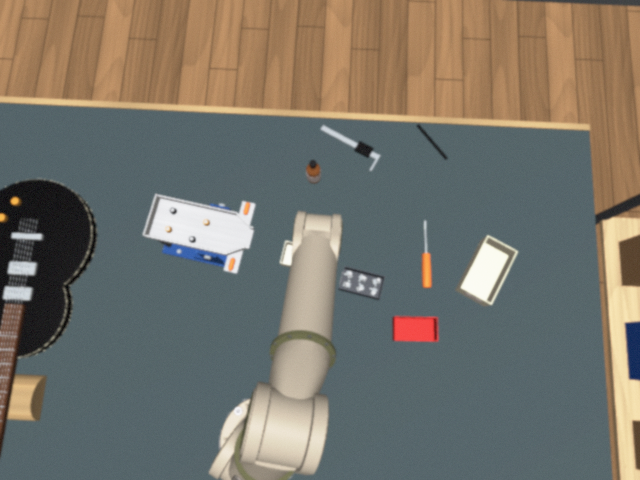

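The tub is held lengthways ahead of the spout, side view (337,282), and everything else is undisturbed. Moving it in along the stand's axis, most of the way first.

>>> step_arm([
  [3, 17, -1, 0, 0, 0, -1],
  [3, 17, -1, 0, 0, 0, -1],
  [3, 17, -1, 0, 0, 0, -1],
  [3, 17, -1, 0, 0, 0, -1],
  [3, 17, -1, 0, 0, 0, -1],
  [2, 13, 0, 0, 0, 0, -1],
  [0, 0, 0, 0, 0, 0, -1],
  [0, 0, 0, 0, 0, 0, -1],
])

```text
time_s: 5.33
tcp_pos: [0.5151, -0.0286, 0.0157]
eef_rot: [0.061, 0.704, -0.061, 0.705]
force: [-0.3, -1.0, -1.6]
finger_gap: 0.0644
```

```bash
python3 - <<'E'
from h import *
print(arm.state()["tcp_pos"])
f=arm.grab_frame("side");cv2.imwrite("pics/s3.png",cv2.resize(f["img"][220:370,220:380],None,fx=5,fy=5,interpolation=cv2.INTER_CUBIC)[:600])
f=arm.grab_frame("top");cv2.imwrite("pics/t3.png",cv2.resize(f["img"][180:290,200:320],None,fx=5,fy=5,interpolation=cv2.INTER_CUBIC))
E
```

```text
[ 0.5150608  -0.02858611  0.0156814 ]
```

View pics/s3.png

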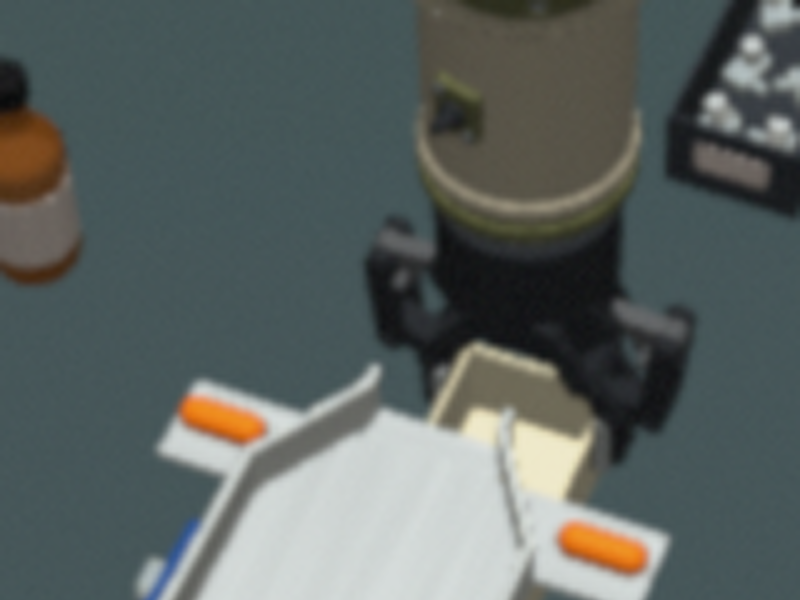

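View pics/t3.png

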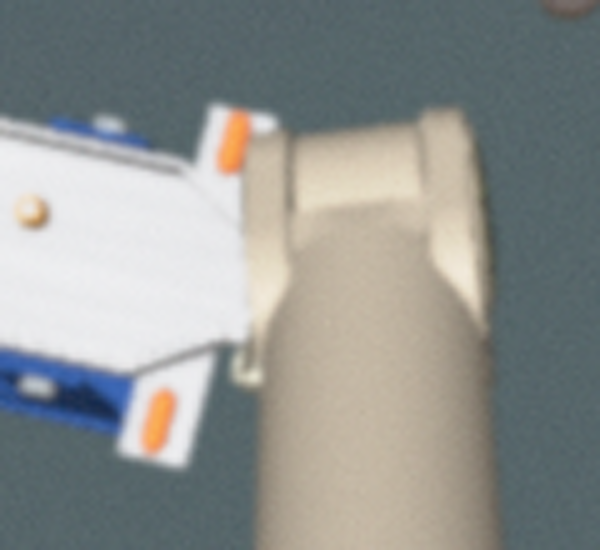

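Tub (side crop 430–600, 345–500) lines up with the spout. Clearance to the gripper is fine. I'll lower it, then push up to the stand.

>>> step_arm([
  [0, 0, -3, 0, 0, 0, -1],
  [0, 0, -3, 0, 0, 0, -1],
  [1, 6, 0, 0, 0, 0, -1],
  [1, 6, 0, 0, 0, 0, -1],
  [1, 4, 0, 0, 0, 0, -1],
  [0, 0, 0, 0, 0, 0, -1],
  [0, 0, 0, 0, 0, 0, -1],
])

```text
time_s: 6.02
tcp_pos: [0.5171, -0.0123, 0.0083]
eef_rot: [0.061, 0.704, -0.061, 0.704]
force: [-0.6, 0.1, -1.7]
finger_gap: 0.0653
```

>>> step_arm([
  [0.3, 2, 0, 0, 0, 0, -1],
  [0, 0, 0, 0, 0, 0, -1],
])

```text
time_s: 6.18
tcp_pos: [0.5173, -0.0108, 0.0083]
eef_rot: [0.062, 0.704, -0.062, 0.704]
force: [0.4, 0.5, -0.9]
finger_gap: 0.065
```

>>> step_arm([
  [0.3, 2, 0, 0, 0, 0, -1],
  [0, 0, 0, 0, 0, 0, -1],
  [0, 0, 0, 0, 0, 0, -1],
])

```text
time_s: 6.43
tcp_pos: [0.5176, -0.009, 0.0083]
eef_rot: [0.062, 0.704, -0.062, 0.704]
force: [-0.1, -0.1, -1.1]
finger_gap: 0.065
```

>>> step_arm([
  [0.3, 2, 0, 0, 0, 0, -1],
  [0, 0, 0, 0, 0, 0, -1],
  [0, 0, 0, 0, 0, 0, -1],
])

```text
time_s: 6.68
tcp_pos: [0.5179, -0.0069, 0.0083]
eef_rot: [0.062, 0.704, -0.062, 0.704]
force: [-0.1, 0.2, -0.8]
finger_gap: 0.0649
```

>>> step_arm([
  [0.2, 1, 0, 0, 0, 0, -1],
  [0, 0, 0, 0, 0, 0, -1],
  [0, 0, 0, 0, 0, 0, -1],
])

```text
time_s: 6.93
tcp_pos: [0.5181, -0.006, 0.0083]
eef_rot: [0.062, 0.704, -0.062, 0.704]
force: [-0.3, 0.1, -1.0]
finger_gap: 0.065
```

>>> step_arm([
  [0.2, 1.2, 0, 0, 0, 0, -1],
  [0, 0, 0, 0, 0, 0, -1],
  [0, 0, 0, 0, 0, 0, -1],
])

```text
time_s: 7.18
tcp_pos: [0.5183, -0.0048, 0.0083]
eef_rot: [0.062, 0.704, -0.062, 0.704]
force: [-0.1, 0.4, -0.6]
finger_gap: 0.0651
```

>>> step_arm([
  [0.2, 1.2, 0, 0, 0, 0, -1],
  [0, 0, 0, 0, 0, 0, -1],
  [0, 0, 0, 0, 0, 0, -1],
])

```text
time_s: 7.43
tcp_pos: [0.5183, -0.0044, 0.0082]
eef_rot: [0.062, 0.705, -0.062, 0.704]
force: [-0.6, -2.9, 0.3]
finger_gap: 0.065
```

Force of -2.9 N along y: the tub is against the base plate. Release, and back straight out.

>>> step_arm([
  [0, 0, 0, 0, 0, 0, 0.5],
  [0, 0, 0, 0, 0, 0, 1],
  [0, 0, 0, 0, 0, 0, 1],
  [0, 0, 0, 0, 0, 0, 1],
  [0, 0, 0, 0, 0, 0, 1],
  [0, 0, 0, 0, 0, 0, 1],
  [0, 0, 0, 0, 0, 0, 1],
])

```text
time_s: 8.02
tcp_pos: [0.5186, -0.0034, 0.0083]
eef_rot: [0.062, 0.704, -0.062, 0.704]
force: [-1.0, -0.4, -0.2]
finger_gap: 0.0855
```

>>> step_arm([
  [-1.7, -10, 0, 0, 0, 0, 1],
  [-3.4, -20, 0, 0, 0, 0, 1],
  [-3.4, -20, 0, 0, 0, 0, 1],
  [-3.4, -20, 0, 0, 0, 0, 1],
  [-2, -10, 20, 0, 0, 0, 1],
  [-2, -10, 30, 0, 0, 0, 1],
  [0, 0, 40, 0, 0, 0, 1],
  [0, 0, 40, 0, 0, 0, 1],
  [0, 0, 40, 0, 0, 0, 1],
  [0, 0, 30, 0, 0, 0, 0],
  [0, 0, 30, 0, 0, 0, -1],
  [0, 0, 0, 0, 0, 0, -1],
])

```text
time_s: 9.02
tcp_pos: [0.5051, -0.0947, 0.245]
eef_rot: [0.061, 0.701, -0.063, 0.708]
force: [0.5, -0.5, 0.2]
finger_gap: 0.0515
```

```bash
python3 - <<'E'
from h import *
print(arm.state()["tcp_pos"],arm.state()["finger_gap"])
f=arm.grab_frame("side");cv2.imwrite("pics/s4.png",cv2.resize(f["img"][220:370,220:380],None,fx=5,fy=5,interpolation=cv2.INTER_CUBIC)[:600])
cv2.imwrite("pics/s4f.png",f["img"])
f=arm.grab_frame("top");cv2.imwrite("pics/t4.png",cv2.resize(f["img"][180:290,200:320],None,fx=5,fy=5,interpolation=cv2.INTER_CUBIC))
E
```

```text
[ 0.50512084 -0.09469871  0.24498724] 0.051483450172918936
```

View pics/s4.png

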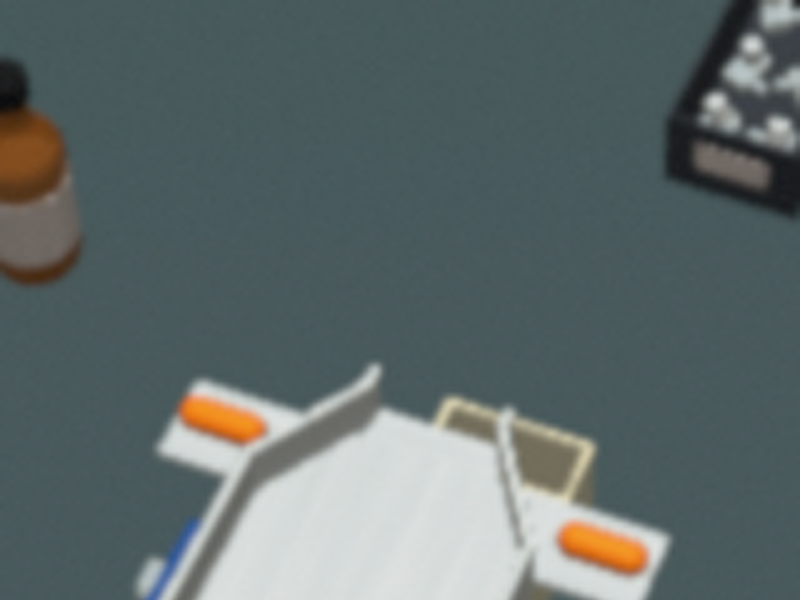

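View pics/t4.png

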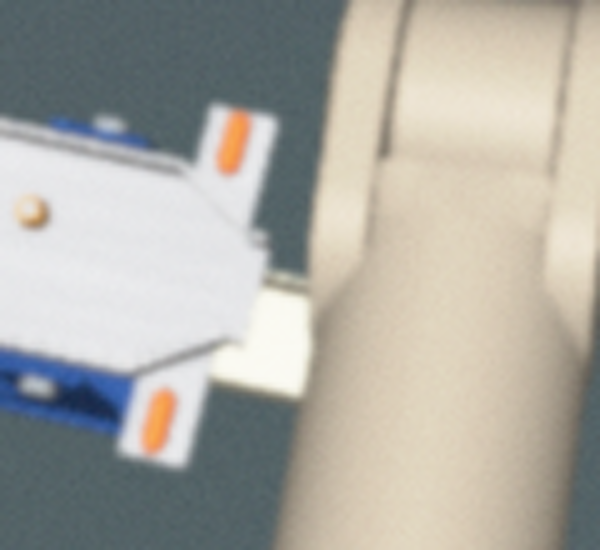

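>>> step_arm([
  [9, 14, 0, 0, 0, 0, -1],
  [9, 14, 0, 0, 0, 0, -1],
  [9, 14, 0, 0, 0, 0, -1],
  [9, 14, 0, 0, 0, 0, -1],
  [9, 14, 0, 0, 0, 0, -1],
  [9, 14, -5, 0, 0, 0, -1],
  [9, 14, -5, 0, 0, 0, -1],
  [9, 14, -5, 0, 0, 0, -1],
  [9, 14, -5, 0, 0, 0, -1],
  [9, 14, -5, 0, 0, 0, -1],
  [9, 14, -5, 0, 0, 0, -1],
  [8, 15, 0, 0, 0, 0, -1],
])

```text
time_s: 10.12
tcp_pos: [0.6087, 0.0749, 0.2048]
eef_rot: [0.061, 0.706, -0.062, 0.703]
force: [0.6, -0.9, -0.2]
finger_gap: -0.0
```

>>> step_arm([
  [0, 0, 0, 0, 0, 0, -1],
  [0, 0, 0, 0, 0, 0, -1],
])

```text
time_s: 10.28
tcp_pos: [0.6088, 0.076, 0.2062]
eef_rot: [0.061, 0.706, -0.061, 0.703]
force: [0.7, -1.3, 0.4]
finger_gap: 0.0004
```

```bash
python3 - <<'E'
from h import *
print(arm.state()["tcp_pos"],arm.state()["finger_gap"],arm.state()["force"])
f=arm.grab_frame("side")
o=np.array([.547,.1575]);xd=np.array([-.172,-.985]);yd=np.array([.985,-.172])
for u,v in((448,398),(595,445)):
    p=onz(f,220+(u+.5)/5-.5,220+(v+.5)/5-.5,.045)[:2]-o;print("rim",p@xd,p@yd)
cv2.imwrite("pics/s5.png",cv2.resize(f["img"][220:370,220:380],None,fx=5,fy=5,interpolation=cv2.INTER_CUBIC)[:600])
t=arm.grab_frame("top");cv2.imwrite("pics/t5.png",cv2.resize(t["img"][180:290,200:320],None,fx=5,fy=5,interpolation=cv2.INTER_CUBIC))
print("tcp px side",(proj(f,arm.state()["tcp_pos"])-[220,220])*5)
E
```

```text
[0.60876299 0.07595087 0.20623476] 0.00037748931954377306 [ 0.73686989 -1.27734983  0.38331604]
rim 0.17900168906606756 0.033360069419034646
rim 0.17936925042680502 -0.03352406666190889
tcp px side [218.78542629 324.3159803 ]
```

View pics/s5.png

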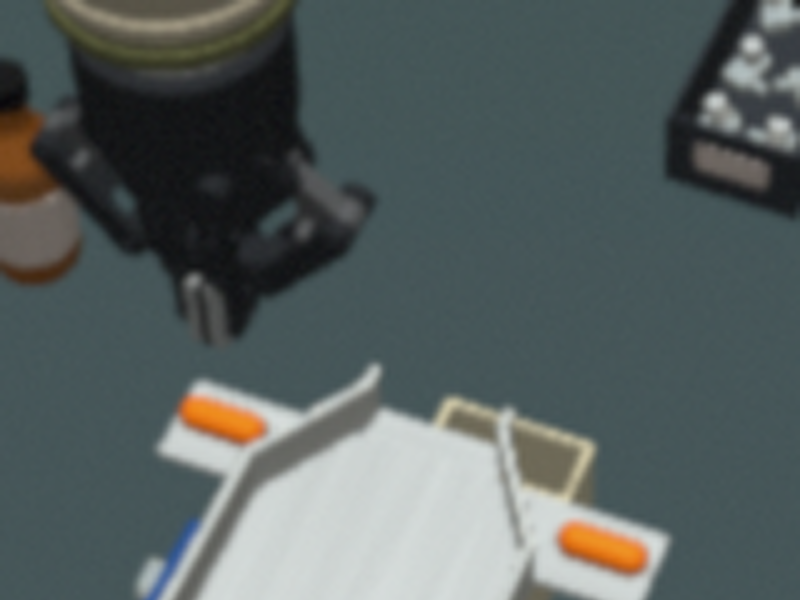

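View pics/t5.png

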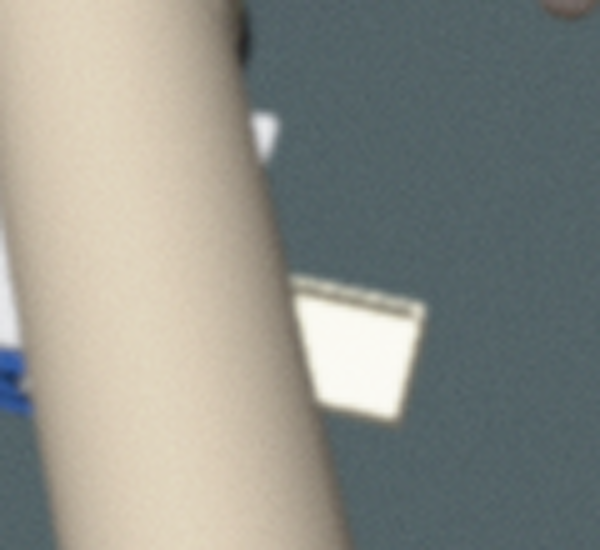

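The tub's far rim is at stand x = 179 mm and y = ±33, so its centre is at about 119 mm, 0. That is placed correctly. The shut fingertips are above the left bar, so I'll descend to just over it.

>>> step_arm([
  [2, 0, -15, 0, 0, 0, -1],
  [1, 0, -15, 0, 0, 0, -1],
  [0, 0, -12, 0, 0, 0, -1],
  [0, 0, -4, 0, 0, 0, -1],
  [0, 0, 0, 0, 0, 0, -1],
  [0, 0, 0, 0, 0, 0, -1],
])

```text
time_s: 10.88
tcp_pos: [0.6126, 0.0749, 0.1626]
eef_rot: [0.062, 0.704, -0.062, 0.704]
force: [-0.3, -0.2, -0.6]
finger_gap: -0.0
```

>>> step_arm([
  [0, 0, -1, 0, 0, 0, -1],
  [0, 0, -1, 0, 0, 0, -1],
  [0, 0, 0, 0, 0, 0, -1],
])

```text
time_s: 11.13
tcp_pos: [0.6128, 0.0754, 0.1608]
eef_rot: [0.062, 0.704, -0.062, 0.705]
force: [-0.3, -0.0, -0.6]
finger_gap: -0.0003
```

>>> step_arm([
  [0, 0, -1, 0, 0, 0, -1],
  [0, 0, -1, 0, 0, 0, -1],
  [0, 0, 0, 0, 0, 0, -1],
])

```text
time_s: 11.38
tcp_pos: [0.6125, 0.0754, 0.1581]
eef_rot: [0.062, 0.704, -0.062, 0.704]
force: [-0.3, -0.0, 0.1]
finger_gap: 0.0001
```

>>> step_arm([
  [0, 0, -1, 0, 0, 0, -1],
  [0, 0, -1, 0, 0, 0, -1],
  [0, 0, 0, 0, 0, 0, -1],
])

```text
time_s: 11.63
tcp_pos: [0.6125, 0.0753, 0.156]
eef_rot: [0.062, 0.705, -0.062, 0.704]
force: [-0.1, 0.2, 0.2]
finger_gap: 0.0003
```

>>> step_arm([
  [0, 0, -1, 0, 0, 0, -1],
  [0, 0, -1, 0, 0, 0, -1],
  [0, 0, 0, 0, 0, 0, -1],
])

```text
time_s: 11.88
tcp_pos: [0.6125, 0.0753, 0.154]
eef_rot: [0.062, 0.705, -0.062, 0.704]
force: [-0.9, 0.3, 0.1]
finger_gap: -0.0002
```

>>> step_arm([
  [0, 0, -1, 0, 0, 0, -1],
  [0, 0, -1, 0, 0, 0, -1],
  [0, 0, 0, 0, 0, 0, -1],
])

```text
time_s: 12.13
tcp_pos: [0.6126, 0.0754, 0.1522]
eef_rot: [0.062, 0.704, -0.062, 0.704]
force: [0.2, 0.4, -0.1]
finger_gap: 0.0003
```

>>> step_arm([
  [0, 0, -1, 0, 0, 0, -1],
  [0, 0, -1, 0, 0, 0, -1],
  [0, 0, 0, 0, 0, 0, -1],
])

```text
time_s: 12.38
tcp_pos: [0.6127, 0.0751, 0.1506]
eef_rot: [0.062, 0.704, -0.062, 0.705]
force: [-1.5, -1.4, 3.9]
finger_gap: -0.0003
```

>>> step_arm([
  [0, 0, -1, 0, 0, 0, -1],
  [0, 0, -1, 0, 0, 0, -1],
  [0, 0, 0, 0, 0, 0, -1],
])

```text
time_s: 12.63
tcp_pos: [0.6126, 0.0747, 0.1485]
eef_rot: [0.062, 0.704, -0.062, 0.704]
force: [-1.9, -2.7, 3.9]
finger_gap: -0.0001
```

Contact at z ≈ 0.1515 with 3.9 N. Pressing on slowly.

>>> step_arm([
  [0, 0, -1.2, 0, 0, 0, -1],
  [0, 0, -1.2, 0, 0, 0, -1],
  [0, 0, -1.2, 0, 0, 0, -1],
  [0, 0, -1.2, 0, 0, 0, -1],
  [0, 0, -1.2, 0, 0, 0, -1],
  [0, 0, -1.2, 0, 0, 0, -1],
  [0, 0, -1.2, 0, 0, 0, -1],
  [0, 0, -1.2, 0, 0, 0, -1],
])

```text
time_s: 13.3
tcp_pos: [0.6129, 0.0745, 0.139]
eef_rot: [0.062, 0.704, -0.062, 0.705]
force: [-1.1, -2.3, 5.0]
finger_gap: -0.0
```

>>> step_arm([
  [0, 0, -1.2, 0, 0, 0, -1],
  [0, 0, -1.2, 0, 0, 0, -1],
  [0, 0.3, -1.2, 0, 0, 0, -1],
  [0, 0.3, -1.2, 0, 0, 0, -1],
  [0, 0.3, -1.2, 0, 0, 0, -1],
  [0.1, 0.3, -1.2, 0, 0, 0, -1],
  [0.1, 0.3, -1.2, 0, 0, 0, -1],
  [0, 0.3, -1.2, 0, 0, 0, -1],
])

```text
time_s: 13.97
tcp_pos: [0.6128, 0.0773, 0.1289]
eef_rot: [0.062, 0.704, -0.062, 0.704]
force: [-0.8, -3.0, 3.4]
finger_gap: 0.0002
```

```bash
python3 - <<'E'
from h import *
f=arm.grab_frame("side");cv2.imwrite("pics/s6.png",cv2.resize(f["img"][270:450,200:380],None,fx=3.3,fy=3.3,interpolation=cv2.INTER_CUBIC))
E
```

```text
(no output)
```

View pics/s6.png

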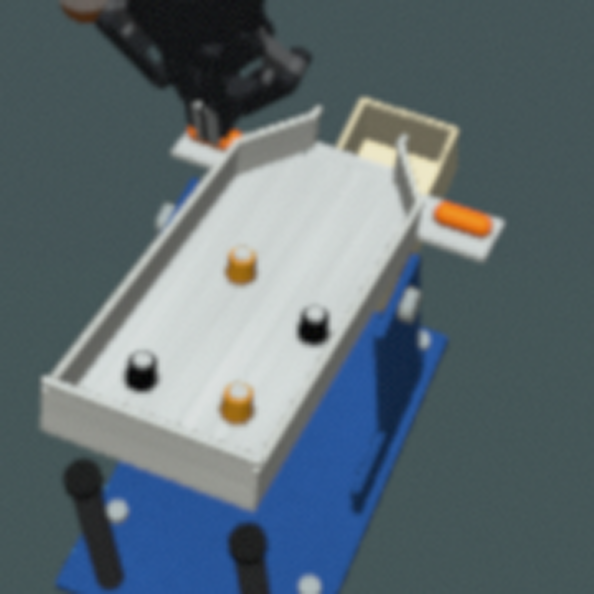

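The tray is tilted about 0.33 rad with the fingers on the bar (crop 210,135). All four knobs are still on the floor. Continuing.

>>> step_arm([
  [0, 0.3, -1, 0, 0, 0, -1],
  [0.1, 0.3, -1, 0, 0, 0, -1],
  [0, 0.3, -1, 0, 0, 0, -1],
  [0.1, 0.3, -1, 0, 0, 0, -1],
  [0, 0.3, -1, 0, 0, 0, -1],
  [0, 0, 0, 0, 0, 0, -1],
])

```text
time_s: 14.52
tcp_pos: [0.6128, 0.0788, 0.1237]
eef_rot: [0.062, 0.705, -0.062, 0.704]
force: [0.4, -1.1, 2.2]
finger_gap: -0.0
```

>>> step_arm([
  [0.1, 0.3, -1, 0, 0, 0, -1],
  [0, 0.4, -1, 0, 0, 0, -1],
  [0.1, 0.4, -1, 0, 0, 0, -1],
  [0, 0.4, -1, 0, 0, 0, -1],
  [0, 0, 0, 0, 0, 0, -1],
])

```text
time_s: 14.93
tcp_pos: [0.6131, 0.0804, 0.1197]
eef_rot: [0.062, 0.705, -0.062, 0.704]
force: [0.3, -1.3, 2.0]
finger_gap: 0.0005
```

```bash
python3 - <<'E'
from h import *
f=arm.grab_frame("side");cv2.imwrite("pics/s7.png",cv2.resize(f["img"][270:450,200:380],None,fx=3.3,fy=3.3,interpolation=cv2.INTER_CUBIC))
E
```

```text
(no output)
```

View pics/s7.png

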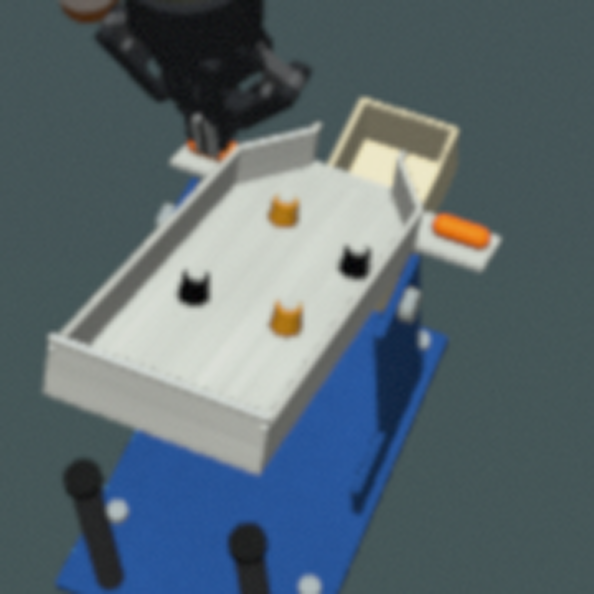

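Tilt about 0.46 rad, and the knobs are sliding together towards the spout. Going on in small steps and watching for the stop.

>>> step_arm([
  [0, 0.4, -1, 0, 0, 0, -1],
  [0.1, 0.5, -1, 0, 0, 0, -1],
  [0, 0, 0, 0, 0, 0, -1],
  [0, 0, 0, 0, 0, 0, -1],
])

```text
time_s: 15.32
tcp_pos: [0.6132, 0.0813, 0.1178]
eef_rot: [0.062, 0.705, -0.062, 0.704]
force: [-0.5, 0.3, 1.7]
finger_gap: -0.0
```

>>> step_arm([
  [0, 0.4, -1, 0, 0, 0, -1],
  [0.1, 0.5, -1, 0, 0, 0, -1],
  [0, 0, 0, 0, 0, 0, -1],
  [0, 0, 0, 0, 0, 0, -1],
])

```text
time_s: 15.65
tcp_pos: [0.6133, 0.082, 0.1159]
eef_rot: [0.062, 0.705, -0.062, 0.704]
force: [-1.1, -0.1, 1.3]
finger_gap: 0.0002
```

>>> step_arm([
  [0, 0.5, -1, 0, 0, 0, -1],
  [0.1, 0.5, -1, 0, 0, 0, -1],
  [0, 0, 0, 0, 0, 0, -1],
  [0, 0, 0, 0, 0, 0, -1],
])

```text
time_s: 15.98
tcp_pos: [0.6135, 0.0831, 0.1139]
eef_rot: [0.062, 0.704, -0.062, 0.704]
force: [0.6, -1.4, 1.3]
finger_gap: -0.0
```

```bash
python3 - <<'E'
from h import *
f=arm.grab_frame("side");cv2.imwrite("pics/s8.png",cv2.resize(f["img"][270:450,200:380],None,fx=3.3,fy=3.3,interpolation=cv2.INTER_CUBIC))
E
```

```text
(no output)
```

View pics/s8.png

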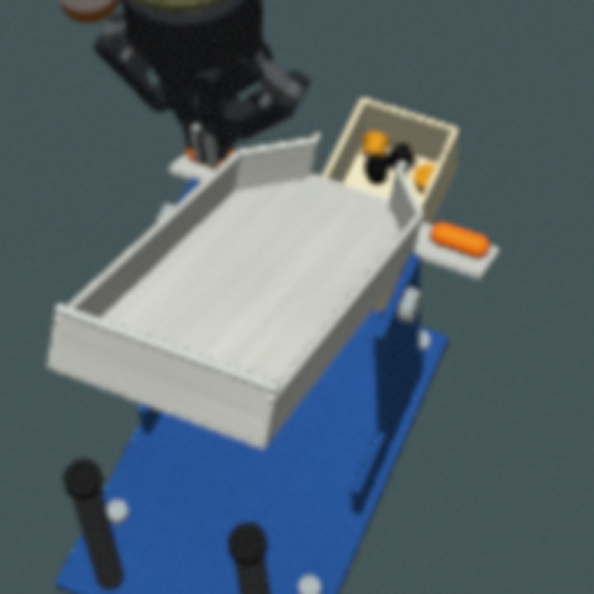

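All four knobs are in the tub, two gold at crop (375,143) and (425,175) and two black at (376,165) and (402,155), and the tray is empty. The stop hasn't been reached yet, so I continue in fine steps.

>>> step_arm([
  [0, 0.5, -1, 0, 0, 0, -1],
  [0, 0, 0, 0, 0, 0, -1],
  [0, 0, 0, 0, 0, 0, -1],
])

```text
time_s: 16.28
tcp_pos: [0.6136, 0.0835, 0.113]
eef_rot: [0.062, 0.704, -0.062, 0.704]
force: [0.3, -0.2, 1.4]
finger_gap: -0.0004
```

>>> step_arm([
  [0.1, 0.5, -1, 0, 0, 0, -1],
  [0, 0, 0, 0, 0, 0, -1],
  [0, 0, 0, 0, 0, 0, -1],
])

```text
time_s: 16.53
tcp_pos: [0.6136, 0.084, 0.112]
eef_rot: [0.062, 0.704, -0.062, 0.704]
force: [-0.3, -1.0, 1.8]
finger_gap: 0.0
```

>>> step_arm([
  [0.1, 0.5, -1, 0, 0, 0, -1],
  [0, 0, 0, 0, 0, 0, -1],
  [0, 0, 0, 0, 0, 0, -1],
])

```text
time_s: 16.78
tcp_pos: [0.6137, 0.0846, 0.111]
eef_rot: [0.062, 0.704, -0.062, 0.704]
force: [-0.1, -1.1, 1.7]
finger_gap: -0.0002
```

>>> step_arm([
  [0.1, 0.5, -1, 0, 0, 0, -1],
  [0, 0, 0, 0, 0, 0, -1],
  [0, 0, 0, 0, 0, 0, -1],
])

```text
time_s: 17.03
tcp_pos: [0.6137, 0.0851, 0.1099]
eef_rot: [0.062, 0.704, -0.062, 0.704]
force: [0.9, -1.0, 0.9]
finger_gap: -0.0002
```

>>> step_arm([
  [0.1, 0.6, -1, 0, 0, 0, -1],
  [0, 0, 0, 0, 0, 0, -1],
  [0, 0, 0, 0, 0, 0, -1],
])

```text
time_s: 17.28
tcp_pos: [0.6139, 0.0857, 0.109]
eef_rot: [0.062, 0.704, -0.062, 0.704]
force: [-0.6, -0.8, 2.1]
finger_gap: -0.0
```

>>> step_arm([
  [0.1, 0.6, -1, 0, 0, 0, -1],
  [0, 0, 0, 0, 0, 0, -1],
  [0, 0, 0, 0, 0, 0, -1],
])

```text
time_s: 17.53
tcp_pos: [0.614, 0.0862, 0.108]
eef_rot: [0.062, 0.704, -0.062, 0.704]
force: [-0.1, -0.9, 1.7]
finger_gap: -0.0001
```

>>> step_arm([
  [0.1, 0.6, -1, 0, 0, 0, -1],
  [0, 0, 0, 0, 0, 0, -1],
  [0, 0, 0, 0, 0, 0, -1],
])

```text
time_s: 17.78
tcp_pos: [0.6141, 0.0868, 0.107]
eef_rot: [0.062, 0.704, -0.062, 0.704]
force: [0.0, -1.8, 1.1]
finger_gap: -0.0003
```

>>> step_arm([
  [0.1, 0.6, -1, 0, 0, 0, -1],
  [0, 0, 0, 0, 0, 0, -1],
  [0, 0, 0, 0, 0, 0, -1],
])

```text
time_s: 18.03
tcp_pos: [0.6142, 0.0874, 0.106]
eef_rot: [0.062, 0.704, -0.062, 0.704]
force: [0.3, -1.4, 0.7]
finger_gap: -0.0002
```

>>> step_arm([
  [0.1, 0.6, -1, 0, 0, 0, -1],
  [0, 0, 0, 0, 0, 0, -1],
  [0, 0, 0, 0, 0, 0, -1],
])

```text
time_s: 18.28
tcp_pos: [0.6143, 0.088, 0.105]
eef_rot: [0.062, 0.704, -0.062, 0.704]
force: [1.4, -1.1, 1.7]
finger_gap: -0.0001
```

>>> step_arm([
  [0.1, 0.6, -1, 0, 0, 0, -1],
  [0, 0, 0, 0, 0, 0, -1],
  [0, 0, 0, 0, 0, 0, -1],
])

```text
time_s: 18.53
tcp_pos: [0.6143, 0.0887, 0.1039]
eef_rot: [0.062, 0.704, -0.062, 0.704]
force: [0.2, -0.2, 1.6]
finger_gap: -0.0
```

>>> step_arm([
  [0.1, 0.6, -1, 0, 0, 0, -1],
  [0, 0, 0, 0, 0, 0, -1],
  [0, 0, 0, 0, 0, 0, -1],
])

```text
time_s: 18.78
tcp_pos: [0.6144, 0.0891, 0.103]
eef_rot: [0.062, 0.704, -0.062, 0.704]
force: [-0.0, -1.7, 1.2]
finger_gap: -0.0
```

>>> step_arm([
  [0.1, 0.6, -1, 0, 0, 0, -1],
  [0, 0, 0, 0, 0, 0, -1],
  [0, 0, 0, 0, 0, 0, -1],
])

```text
time_s: 19.03
tcp_pos: [0.6146, 0.0894, 0.1025]
eef_rot: [0.062, 0.704, -0.062, 0.704]
force: [-2.2, -1.8, 5.3]
finger_gap: -0.0
```

```bash
python3 - <<'E'
from h import *
f=arm.grab_frame("side");cv2.imwrite("pics/s9.png",cv2.resize(f["img"][270:420,220:370],None,fx=4,fy=4,interpolation=cv2.INTER_CUBIC))
print(arm.state()["force"])
E
```

```text
[-3.07398355 -2.2679481   5.37425956]
```

View pics/s9.png

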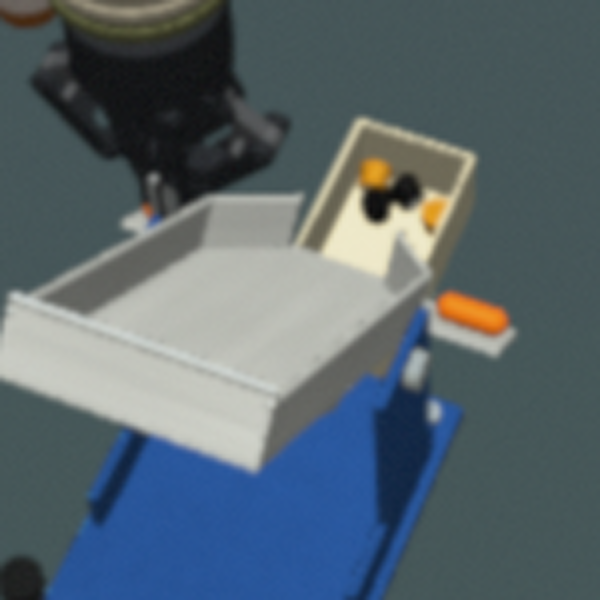

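Force rises from about 1.4 to 5.4 N at a tilt of about 0.73 rad, with all knobs in the tub. I'll hold here, with a slight extra press to verify the stiffness.

>>> step_arm([
  [0, 0, 0, 0, 0, 0, -1],
  [0, 0, 0, 0, 0, 0, -1],
  [0, 0, 0, 0, 0, 0, -1],
  [0, 0, 0, 0, 0, 0, -1],
])

```text
time_s: 19.42
tcp_pos: [0.6146, 0.0894, 0.1025]
eef_rot: [0.062, 0.704, -0.062, 0.704]
force: [-2.9, -2.6, 4.2]
finger_gap: -0.0002
```

>>> step_arm([
  [0, 0.1, -0.4, 0, 0, 0, -1],
  [0, 0, 0, 0, 0, 0, -1],
  [0, 0, 0, 0, 0, 0, -1],
  [0, 0, 0, 0, 0, 0, -1],
  [0, 0, 0, 0, 0, 0, -1],
  [0, 0, 0, 0, 0, 0, -1],
])

```text
time_s: 19.92
tcp_pos: [0.6146, 0.0895, 0.1023]
eef_rot: [0.062, 0.704, -0.062, 0.704]
force: [-2.7, -2.5, 7.1]
finger_gap: 0.0
```

>>> step_arm([
  [0, 0.1, -0.4, 0, 0, 0, -1],
  [0, 0, 0, 0, 0, 0, -1],
  [0, 0, 0, 0, 0, 0, -1],
  [0, 0, 0, 0, 0, 0, -1],
  [0, 0, 0, 0, 0, 0, -1],
  [0, 0, 0, 0, 0, 0, -1],
])

```text
time_s: 20.42
tcp_pos: [0.6146, 0.0895, 0.1022]
eef_rot: [0.062, 0.704, -0.062, 0.705]
force: [-3.9, -3.0, 8.5]
finger_gap: -0.0005
```

```bash
python3 - <<'E'
from h import *
f=arm.grab_frame("side");cv2.imwrite("pics/s10.png",cv2.resize(f["img"][260:350,220:340],None,fx=6,fy=6,interpolation=cv2.INTER_CUBIC))
print(arm.state()["force"])
E
```

```text
[-3.8077072  -2.59048273  9.9197427 ]
```

View pics/s10.png

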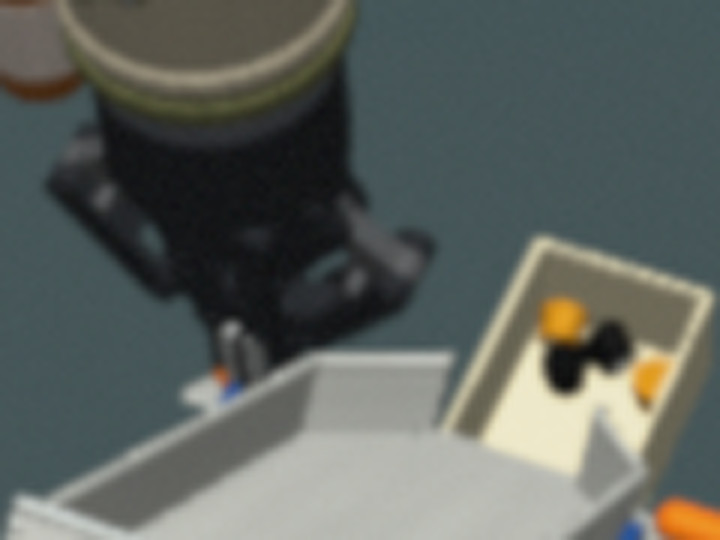

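Pressed at about 9–10 N (limit 15) and held on the stop for over 1 s with the knobs in the tub. Now easing the tray back by retracing the arc.

>>> step_arm([
  [-0.1, -0.2, 0.8, 0, 0, 0, -1],
  [-0.1, -0.6, 1, 0, 0, 0, -1],
  [-0.1, -0.6, 1, 0, 0, 0, -1],
  [-0.1, -0.6, 1, 0, 0, 0, -1],
  [-0.1, -0.6, 1, 0, 0, 0, -1],
  [-0.1, -0.6, 1, 0, 0, 0, -1],
  [-0.1, -0.6, 1, 0, 0, 0, -1],
  [-0.1, -0.6, 1, 0, 0, 0, -1],
  [-0.1, -0.6, 1, 0, 0, 0, -1],
  [-0.1, -0.5, 1, 0, 0, 0, -1],
  [-0.1, -0.5, 1, 0, 0, 0, -1],
  [-0.1, -0.5, 1, 0, 0, 0, -1],
])

```text
time_s: 21.47
tcp_pos: [0.6133, 0.0835, 0.1132]
eef_rot: [0.062, 0.704, -0.062, 0.704]
force: [1.1, 1.5, 2.5]
finger_gap: -0.0001
```

>>> step_arm([
  [-0.1, -0.5, 1, 0, 0, 0, -1],
  [-0.1, -0.5, 1, 0, 0, 0, -1],
  [-0.1, -0.5, 1, 0, 0, 0, -1],
  [-0.1, -0.4, 1, 0, 0, 0, -1],
  [-0.1, -0.4, 1, 0, 0, 0, -1],
  [-0.1, -0.4, 1, 0, 0, 0, -1],
  [0, -0.4, 1, 0, 0, 0, -1],
  [0, -0.4, 1, 0, 0, 0, -1],
  [0, -0.3, 1, 0, 0, 0, -1],
  [0, -0.3, 1, 0, 0, 0, -1],
  [0, -0.3, 1, 0, 0, 0, -1],
  [0, -0.3, 1, 0, 0, 0, -1],
])

```text
time_s: 22.47
tcp_pos: [0.6127, 0.0787, 0.1251]
eef_rot: [0.062, 0.704, -0.062, 0.704]
force: [-0.3, 1.4, 2.3]
finger_gap: 0.0002
```

>>> step_arm([
  [0, -0.3, 1, 0, 0, 0, -1],
  [0, -0.3, 1, 0, 0, 0, -1],
  [0, -0.3, 1, 0, 0, 0, -1],
  [0, -0.3, 1, 0, 0, 0, -1],
  [0, -0.2, 1, 0, 0, 0, -1],
  [0, -0.2, 1, 0, 0, 0, -1],
  [0, -0.2, 1, 0, 0, 0, -1],
  [0, -0.2, 1, 0, 0, 0, -1],
  [0, -0.2, 1, 0, 0, 0, -1],
  [0, -0.1, 1, 0, 0, 0, -1],
  [0, -0.1, 1, 0, 0, 0, -1],
  [0, 0, 1, 0, 0, 0, -1],
])

```text
time_s: 23.47
tcp_pos: [0.6129, 0.0763, 0.1372]
eef_rot: [0.062, 0.704, -0.062, 0.704]
force: [-0.1, 0.8, 1.5]
finger_gap: 0.0002
```

```bash
python3 - <<'E'
from h import *
f=arm.grab_frame("side");cv2.imwrite("pics/s11.png",cv2.resize(f["img"][270:450,200:380],None,fx=3.3,fy=3.3,interpolation=cv2.INTER_CUBIC))
print(arm.state()["force"])
E
```

```text
[-0.6961179   0.80044634  2.4751656 ]
```

View pics/s11.png

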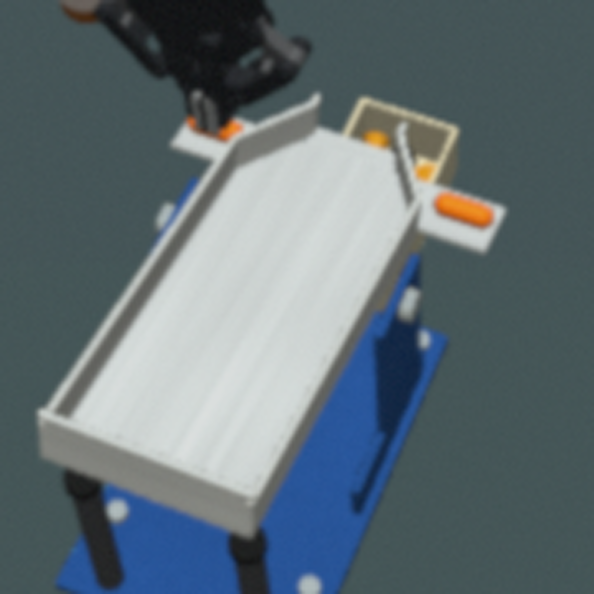

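The tray is following the fingers back at about 0.2 rad, and the bar is still under the fingertips. Finishing slowly.

>>> step_arm([
  [0, -0.1, 1, 0, 0, 0, -1],
  [0, -0.1, 1, 0, 0, 0, -1],
  [0, -0.1, 1, 0, 0, 0, -1],
  [0, 0, 1, 0, 0, 0, -1],
  [0, 0, 1, 0, 0, 0, -1],
  [0, 0, 1, 0, 0, 0, -1],
  [0, 0, 1, 0, 0, 0, -1],
  [0, 0, 0.8, 0, 0, 0, -1],
  [0, 0, 0.8, 0, 0, 0, -1],
  [0, 0, 0.8, 0, 0, 0, -1],
  [0, 0, 0.8, 0, 0, 0, -1],
  [0, 0, 0.8, 0, 0, 0, -1],
])

```text
time_s: 24.52
tcp_pos: [0.6128, 0.076, 0.1481]
eef_rot: [0.062, 0.704, -0.062, 0.704]
force: [0.8, 0.3, 1.8]
finger_gap: -0.0003
```

>>> step_arm([
  [0, 0, 0.7, 0, 0, 0, -1],
  [0, 0, 0.7, 0, 0, 0, -1],
  [0, 0, 0.7, 0, 0, 0, -1],
  [0, 0, 0.7, 0, 0, 0, -1],
  [0, 0, 0.7, 0, 0, 0, -1],
  [0, 0, 0.7, 0, 0, 0, -1],
  [0, 0, 0.7, 0, 0, 0, -1],
  [0, 0, 0.7, 0, 0, 0, -1],
  [0, 0, 0, 0, 0, 0, -1],
  [0, 0, 0, 0, 0, 0, -1],
])

```text
time_s: 25.35
tcp_pos: [0.6126, 0.0757, 0.1534]
eef_rot: [0.062, 0.705, -0.062, 0.704]
force: [-0.0, 0.8, -0.9]
finger_gap: 0.0001
```

Contact is gone at z = 0.153, so the tray is on its rest. Lifting clear and moving away.

>>> step_arm([
  [0, 0, 3, 0, 0, 0, -1],
  [0, 0, 6, 0, 0, 0, -1],
  [0, 0, 15, 0, 0, 0, -1],
  [0, 0, 25, 0, 0, 0, -1],
  [0, 0, 30, 0, 0, 0, -1],
  [0, 0, 30, 0, 0, 0, -1],
  [-5, -25, 0, 0, 0, 0, -1],
  [-5, -30, 0, 0, 0, 0, -1],
  [-5, -30, 0, 0, 0, 0, -1],
  [-5, -30, 0, 0, 0, 0, -1],
  [-5, -30, 0, 0, 0, 0, -1],
  [-5, -30, 0, 0, 0, 0, -1],
])

```text
time_s: 26.35
tcp_pos: [0.5824, -0.1003, 0.2635]
eef_rot: [0.062, 0.704, -0.062, 0.705]
force: [0.1, -0.4, 0.4]
finger_gap: 0.0
```

>>> step_arm([
  [-5, -30, 0, 0, 0, 0, -1],
  [-5, -30, 0, 0, 0, 0, -1],
  [0, 0, 0, 0, 0, 0, -1],
  [0, 0, 0, 0, 0, 0, -1],
])

```text
time_s: 26.68
tcp_pos: [0.5722, -0.1618, 0.2631]
eef_rot: [0.063, 0.704, -0.064, 0.704]
force: [-0.4, 0.8, -0.4]
finger_gap: -0.0005
```

```bash
python3 - <<'E'
from h import *
f=arm.grab_frame("side");cv2.imwrite("pics/s12.png",f["img"])
cv2.imwrite("pics/s12c.png",cv2.resize(f["img"][270:450,200:380],None,fx=3.3,fy=3.3,interpolation=cv2.INTER_CUBIC))
t=arm.grab_frame("top");cv2.imwrite("pics/t12.png",t["img"])
for n,g in(("s",f),("t",t)):
    hsv=cv2.cvtColor(g["img"],cv2.COLOR_BGR2HSV);m=cv2.inRange(hsv,(5,150,120),(18,255,255));k,l,s,c=cv2.connectedComponentsWithStats(m)
    print(n,[(c[i].round(1).tolist(),int(s[i,4])) for i in range(1,k) if s[i,4]>15])
E
```

```text
s [([368.1, 181.1], 353), ([223.1, 250.6], 88), ([263.7, 303.6], 83), ([340.0, 329.1], 92)]
t [([14.5, 200.7], 53), ([246.4, 208.1], 24), ([2.2, 217.0], 43), ([426.2, 270.5], 270), ([231.5, 263.4], 27)]
```

View pics/s12.png

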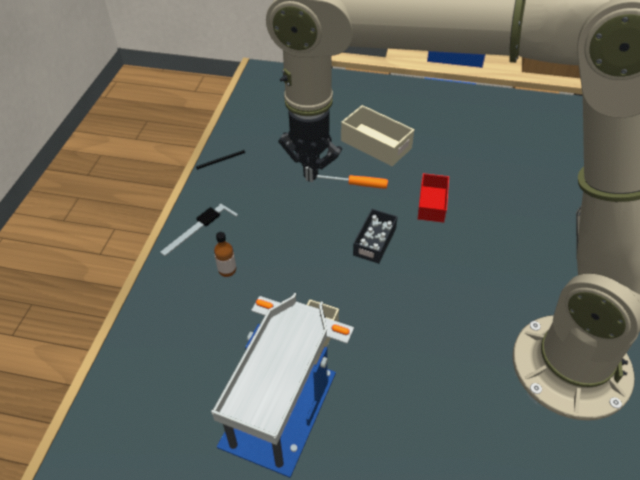

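View pics/t12.png

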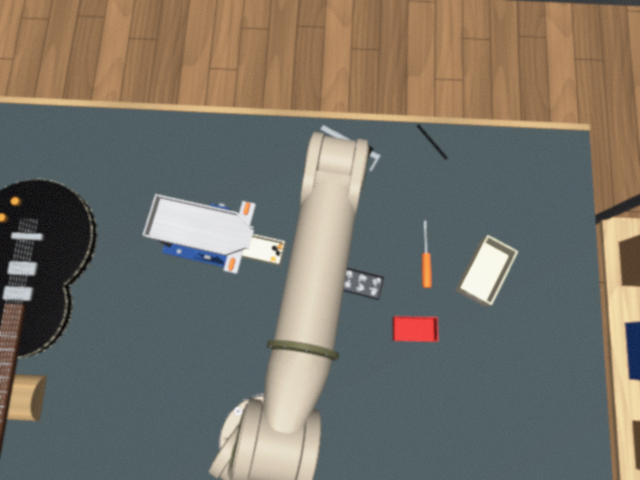

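View pics/s12c.png

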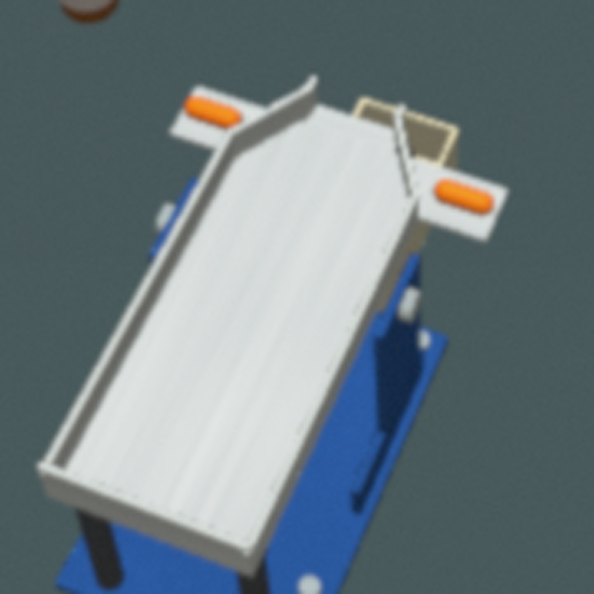

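The bar pixels match the start to within 0.3 px, so the tray is level. It is also empty, the tub with the knobs sits under the spout, and the bystanders show no change. Handing in.

```bash
python3 -c "
from rig import arm
print(arm.sign_off())"
```

```text
the job is handed in; nothing more can be done
None
```

The tray is emptied: all four guitar knobs are in the small cream tub, and the tray is back level. The job was handed in at about 27 s on the robot's clock (limit 72 s); no verdict is reported back.

- **Tub:** I gripped it near its outer end, pushed it in until about 3 N showed it was against the base plate, and let it go. The side view then put its centre at about 119 mm ahead of the pivot, 0 mm off the middle line.
- **Pressing:** I pressed the left thumb bar down slowly. All four knobs had slid into the tub by about 0.55 rad, and the stop was met at about 0.73 rad. I held it there for over 1 s, ending with a downward force of about 8.5–10 N (limit 15 N).
- **Return:** I eased the tray back under the fingertips until contact ended at its rest position, then moved the arm clear.

**Last checks:**
- In both views the bars are back within 0.3 px of their starting pixels.
- The tray is empty.
- The last close view that showed all four knobs in the tub was taken at the stop. The final top view shows knobs at the tub's outer end, but not clearly enough to count.
- The screwdriver and bottle are within 0.1 px of their starting positions. The full tub looks unmoved by eye only.

**Unexplained:** sideways forces of 3–4 N showed while pressing on the stop. I put them down to friction and did not check further.

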